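Let a dowel pin out of the gravity feeder

ROBOT

A 6-joint arm with a two-finger parallel gripper is mounted at the origin on a cart in front of the work surface, level with it; the furniture and walls round the work are solid. World frame = base frame: x ahead of the robot, y to its left, z up, the work surface at z = 0. Lengths are in m, angles in rad, forces in N, time in s.
With the tool pointing down it reaches from about 0.35 to 0.85 m from the base axis. Payload 8.1 kg.
Tool frame: the origin (TCP) lies at the centre of the arm's flange, where the gripper is bolted on; the fingertips stand 186 mm ahead of it and the grasp point (between the pads) lies 167 mm ahead of it; z points along the fingers, y is the line along which they close (so a half turn about z gives the same grasp; the last joint's range is limited). The gripper opens to 93 mm and grips with 3 to 60 N. Pads are 15 mm wide; open, the fingers measure 128 mm over their backs; the gripper's body (75 mm by 188 mm) begins 65 mm behind the grasp point.
Start: joints at [-1.285, 0.13, 1.488, -0, 1.523, -0.085], TCP at [0.217, -0.559, 0.405] pointing down, gripper open.
Joint ranges: [-2.96, 2.96], [-0.89, 2.26], [0.02, 2.5], [-1.34, 4.48], [0, 2.73], [-2.66, 2.66]. Speed limits (rad/s): [2.39, 2.39, 2.79, 3.14, 3.14, 3.14].

INTERFACE

Orientations are given as a rotation vector (axis times angle).
In Python, from plant import read_state, read_camera, camera_params, robot gives the robot as it stands.
- The arm moves only by the tool carry_out, never from a script. Its argument "targets" is a list of rows, each an object of numbers: "hand": the opening in per cent of the stroke, from 0 (shut) to 100 (fully open); "x", "y", "z": the shift along the tool's x, y, z in m; "ax", "ay", "az": the turn, a rotation vector about the tool's x, y, z in rad. In form: [{"hand": .., "x": .., "y": .., "z": .., "ax": .., "ay": .., "az": ..}, ...]. A call has 1 to 8 rows; each row is the pose to reach, as a shift and turn from the pose commanded when the call began, along the tool's axes at that moment; what a row does not reach only later rows make up. A row lasts 1/8 s, in which the tool goes at most 62.5 mm and 10.7 degrees, less where a joint would pass 70% of its speed; a pose out of reach is approached as far as the arm can. A call with a gripper value outside its range is refused whole. The fingers move at their own pace and stop on an object; "newtons" is the grip in N (left out, the last holds). Time passes only in rows, so rows that repeat a pose let the fingers close. It gives the time, the measured TCP pose, the force, the opening and the grip force at its end, in the units of the state.
- read_state(): the state, without advancing time (a new reading comes with each control period).
- read_camera(name): name is "scene" or "top" or "wrist"; returns (picture, depth): 384x512x3 uint8, blue, green, red; 384x512 float32, m along the optical axis (not along the pixel's ray), 0 where there is no reading.
- camera_params(name): a dict with "fx", "fy", "cx", "cy" (pixels), "k1" (the pictures are not rectified: a ray, as slopes to the right and down, at radius r is drawn at 1 + k1 r^2 times it, then the intrinsics apply), "position" and "rotation" of the camera in the world. Camera axes: x right, y up, looking along -z (the intrinsics and any distortion apply to the point x, -y, -z); pixel columns grow to the right and rows downward; lengths in m; the calibration is good to about 2 mm. A picture is of the moment at which its call begins: read the wrist's pose just before it. camera_params takes no time and is no camera call; for the wrist camera it gives the pose at the moment of the call.
- robot.close_job(): hands the job in; it is judged then, once.
The state is a dict: "t": time; "q": joint angles; "dq": joint speeds; "joint_torque": joint torques, N m; "tool_pos": TCP position; "orientation": TCP orientation; "force": force on the tool from outside, world axes, zero at the start; "wrist_torque": the same for the moment, N m; "opening": finger opening in m; "gripper_force": force on a finger pad.
Only numpy, scipy, OpenCV 4.12 (cv2) and the standard library are available. Lean on these libraries where they do the work, as an engineer would, in place of code of your own. Each camera call takes 0.05 s, during which the arm holds its last target. There are 200 camera calls.

TASK

Let the brass pin out of the gravity feeder: press down the red pad on the long end of the lever to raise the heavy yellow flap, and keep it pressed until the pin has rolled down and lies against the rubber stop at the chute's low end. Then ease the lever back up so that the flap comes down fully shut without slamming, and move clear. Only press the lever: do not touch the flap or the pin, do not lift the lever out of its slots, and leave the tin, the spray can and the pipe nipple beside the feeder where they stand.

Things in the scene. Friction and masses are not known exactly. Their poses are not given: they have to be found in the camera images.
- feeder: Green steel gravity feeder fixed to the table, base 300 x 130 mm, 115 mm high. Origin: centre of its underside, z up. Its chute runs along x, 70 mm wide, floor sloping 12 deg down toward -x (47 mm high at x = 0). The flap's gate closes it at x = 0; a rubber stop ends the open low part at x = -133 mm. The lever's 50 mm wide foot runs along y at x = 35 mm, to y = -370 mm.
- fulcrum (a point): Fixed point of the feeder: the lever's pivot line between the two open-topped slots, at (35, -135, 100) mm in the feeder's frame. The pivot line runs along the feeder's x.
- lever: Loose steel lever, bar 24 x 10 mm, its 12 mm cross pin lying in the two slots. Origin: centre of the cross pin. Short arm 70 mm toward +y, its nose under the flap's lug; long arm toward -y with the red pad. Axes parallel to the feeder's at the start, though the bar is then tilted 12 deg, long end up. Turns 22 deg about x, down to a fixed rubber post under the pad. Pressing takes 3 to 10 N.
- lever_pad (a point): Centre of the top of the red press pad, 60 (along the pivot line) x 50 x 10 mm, 190 mm from the pivot. At rest 145 mm above the table, tilted 12 deg, lower toward the feeder; fully down, on the rubber post, 72 mm above the table and tilted 10 deg the other way, having moved on an arc about the fulcrum. It rises again under the flap's weight when let go.
- gate_flap (a joint): Angle (rad) of the heavy yellow flap, about 2 kg, 112 x 78 mm with a round dark weight on it, hinged at its uphill end: 0 shut, grows as it is raised; about 0.42 with the lever fully down. The pin passes beneath above about 0.25. It falls shut by its weight, and slams if let go at once.
- flap_lug (a point): Middle of the round steel lug (14 mm thick) on the flap's -y side that rests over the lever's nose; 105 mm above the table when shut. It turns with the flap.
- brass_pin: Loose brass dowel pin, 24 mm diameter, 60 mm long, lying across the chute behind the flap's gate at the start. Origin: its centre, on its axis. Against the rubber stop its centre lies at about x = -120 mm in the feeder's frame.
- small_tin: Blue round tin, 71 mm across, 42 mm high, standing on the table. Origin: centre of its underside. Leave alone.
- spray_can: Upright spray can, 67 mm across, 199 mm high. Origin: centre of its underside. Leave alone.
- pipe_nipple: Dark threaded pipe nipple standing on end, 34 mm across, 60 mm high. Origin: centre of its underside. Leave alone.

How it is judged:
On the way, in this order (a step that is already met when the one before it is completed fails the run):
1. the flap is being raised by the lever (value of joint gate_flap above 0.1 rad and x of brass_pin in the frame of feeder above -0.03 m).
2. the pin lies at the low end of the chute while the flap is still up (value of joint gate_flap above 0.2 rad and x of brass_pin in the frame of feeder below -0.105 m), for 0.2 s.
At the end, for the whole second after the job is handed in: The flap is shut (angle under 0.03 rad), the brass pin rests in the chute against the rubber stop (within about 15 mm), the lever lies still in its slots (pivot within 8 mm of the fulcrum point) (value of joint gate_flap below 0.03 rad and x of brass_pin in the frame of feeder between -0.135 and -0.105 m and z of brass_pin in the frame of feeder below 0.06 m and linear speed of each of brass_pin, lever below 0.03 m/s and distance between lever and fulcrum below 0.008 m); the robot touches nothing.
It fails at once if the flap is touched by the robot (contact force between any of the fingers, the arm and gate_flap above 0.5 N).
It fails at once if the pin is touched by the robot (contact force between any of the fingers, the arm and brass_pin above 0.3 N).
It fails at once if the lever is lifted out of its slots (pivot more than 12 mm off) (distance between lever and fulcrum above 0.012 m).
It fails at once if the flap slams (falls faster than 1.5 rad/s) (velocity of joint gate_flap below -1.5 rad/s).
It fails at once if the tin, spray can or pipe nipple is moved more than 15 mm or tipped (distance of any of small_tin, spray_can, pipe_nipple from where it was at the start of the episode above 0.015 m or angle between any of small_tin, spray_can, pipe_nipple's own z axis and vertical above 0.3 rad).
It also fails if it takes over 35 s, if anything falls off the work surface, if the arm or the gripper's body presses on something with over 40 N, if the wrist force passes 120 N, or if a joint passes its speed limit or range.

## Working session

There is one attempt and no reset: what is moved stays moved. The work goes in short steps, Python scripts to look and compute and a tool call to move; the robot and the scene stay as the last step left them, time stands still between calls to the robot, and variables do not carry over. Pictures are saved under pics/ and viewed, at most 10 in all, crops included, and the job is handed in when it is done.

Besides the shell and the picture viewer there is one more tool, called after "Request:" in YAML: its name, and indented under it one key for each argument. carry_out: Moves the arm, as the interface text tells. Its arguments: {"type":"object","properties":{"targets":{"type":"array","items":{"type":"object","properties":{"hand":{"type":"number"},"x":{"type":"number"},"y":{"type":"number"},"z":{"type":"number"},"ax":{"type":"number"},"ay":{"type":"number"},"az":{"type":"number"}}}},"newtons":{"type":"number"}},"required":["targets"]}

```bash
mkdir -p pics; ls
cat > h.py <<'E'
import numpy as np,cv2
from plant import *
def shot(n,f):
    p,d=read_camera(n); c=camera_params(n); cv2.imwrite('pics/'+f+'.png',p); np.savez(f,p=p,d=d,**c); return p,d,c
def cloud(d,c):
    v,u=np.mgrid[:d.shape[0],:d.shape[1]].astype(np.float64)
    K=np.array([[c['fx'],0,c['cx']],[0,c['fy'],c['cy']],[0,0,1.]])
    s=cv2.undistortPoints(np.stack([u,v],-1).reshape(-1,1,2),K,np.array([c['k1'],0,0,0.])).reshape(*d.shape,2)
    P=np.stack([s[...,0]*d,-s[...,1]*d,-d],-1)
    R=np.array(c['rotation'])
    if R.shape!=(3,3): R=cv2.Rodrigues(R)[0]
    return P@R.T+np.array(c['position'])
E
python3 - <<'E'
from h import *
s=read_state();print(s)
for n in('scene','top'):
    p,d,c=shot(n,n); print(c)
cv2.imwrite('pics/both.png',cv2.resize(np.vstack([cv2.imread('pics/scene.png'),cv2.imread('pics/top.png')]),(400,600)))
E
```

```text
pics
{'t': 0.0, 'q': array([-1.28539816e+00,  1.31120971e-01,  1.48929279e+00, -4.74304155e-06,
        1.52298763e+00, -8.53937437e-02]), 'dq': array([-1.22879899e-03, -1.88815343e-03,  2.10230166e-04,  6.25098897e-04,
        6.96672508e-04,  6.86183494e-05]), 'joint_torque': array([ 6.86650146e-04, -5.59847260e+01, -4.91764283e+01,  7.67987408e-02,
        3.58427502e-02, -1.72081386e-04]), 'tool_pos': array([ 0.2173693 , -0.5589891 ,  0.40370373]), 'orientation': array([-3.08598777e+00, -5.78776437e-01,  2.90885565e-04]), 'force': array([-0.21288678,  0.15088075,  0.09678439]), 'wrist_torque': array([ 0.04314082, -0.0293214 , -0.01286293]), 'gripper_force': 0.0, 'opening': 0.09278938607558664}
{'fx': 416.8080764721998, 'fy': 416.8080764721998, 'cx': 255.7482166598753, 'cy': 194.26856043136354, 'k1': -0.017714929165707546, 'position': array([ 0.00191298, -0.54517286,  0.54763286]), 'rotation': array([ 0.9731073 , -0.43407166, -0.76578619])}
{'fx': 425.34991553617886, 'fy': 425.34991553617886, 'cx': 256.5553175157796, 'cy': 191.83325942520273, 'k1': -0.06380948335132404, 'position': array([ 0.47662751, -0.05389973,  1.0091705 ]), 'rotation': array([ 0.04105769, -0.06729688, -1.57844486])}
```

View pics/top.png

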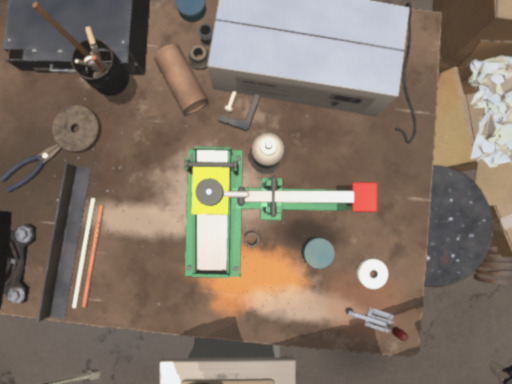

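View pics/scene.png

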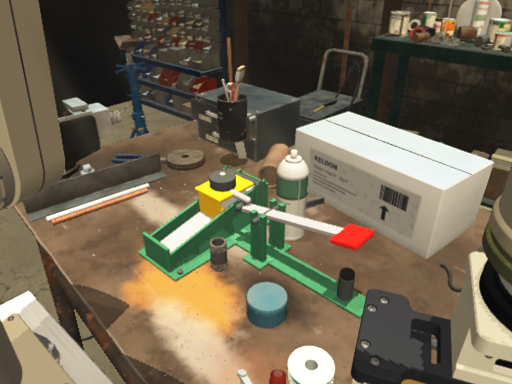

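The top view shows the feeder with yaw of about 0: chute spanning columns 187–242 and rows 148–277, red pad at (365,197), can at (267,150), tin at (319,252), nipple at (252,239). A large carton lies beyond the pad. The scene view agrees.

Run:
```python
from h import *
for n in('top','scene'):
    z=dict(np.load(n+'.npz')); p=z['p'].astype(int);d=z['d'].astype(float);P=cloud(d,z)
    b,g,r=p[...,0],p[...,1],p[...,2]
    for nm,m in (('red',(r>180)&(g<70)&(b<70)),('yel',(r>180)&(g>170)&(b<90)),('green',(g>r+50)&(g>b+30))):
        m=(m&(d>0)&(P[...,2]>-.02)&(P[...,2]<.2)).astype(np.uint8)
        k,l,st,_=cv2.connectedComponentsWithStats(m); i=1+st[1:,4].argmax(); Q=P[l==i]
        print(n,nm,len(Q),'med',np.median(Q,0).round(4),'lo',np.percentile(Q,1,axis=0).round(3),'hi',np.percentile(Q,99,axis=0).round(3))
        if nm=='red':
            A=np.c_[Q[:,:2]-Q[:,:2].mean(0),np.ones(len(Q))];print(' plane',np.linalg.lstsq(A,Q[:,2],rcond=None)[0],Q.mean(0))
        print('  rect',cv2.minAreaRect(Q[:,:2].astype(np.float32)))
    if n=='top':
        for nm,(u,v) in dict(can=(267,150),tin=(319,252),nip=(252,239),carton=(370,50),cartonedge=(370,98),lever=(300,196),table=(330,160)).items(): print(nm,P[v,u].round(3))
        print('carton minx',np.percentile(P[90:112,300:400][P[90:112,300:400][...,2]>.08][:,0],2), 'max z',P[0:112,215:405,2].max())
```

```text
Traceback (most recent call last):
ValueError: attempt to get argmax of an empty sequence
```

Run:
```python
from h import *
z=dict(np.load('top.npz'));P=cloud(z['d'].astype(float),z)
for u,v in((365,197),(330,160),(319,252),(100,200)):print(z['p'][v,u],z['d'][v,u],P[v,u])
print(cv2.Rodrigues(z['rotation'])[0])
```

```text
[ 90 102 239] 0.87083113 [ 0.52393098 -0.29150401  0.14344772]
[ 79  96 118] 1.0227723 [ 0.62192233 -0.24881502 -0.00284549]
[156 158 133] 0.9630325 [ 0.40533617 -0.21090325  0.04146671]
[ 92 109 129] 1.0063174 [ 0.52973037  0.30280447 -0.00208466]
[[-0.00893434  0.99759211 -0.06877614]
 [-0.99982586 -0.00778509  0.01695989]
 [ 0.01638362  0.06891569  0.99748795]]
```

Run:
```python
from h import *
for n in('top','scene'):
    z=dict(np.load(n+'.npz')); p=z['p'].astype(int);d=z['d'].astype(float);P=cloud(d,z)
    b,g,r=p[...,0],p[...,1],p[...,2]
    for nm,m in (('red',(r>g+90)&(r>b+90)&(abs(g-b)<40)),('yel',(r>b+90)&(g>b+90)),('green',(g>r+40)&(g>b+20))):
        m=(m&(d>0)&(P[...,2]>-.02)&(P[...,2]<.2)).astype(np.uint8)
        k,l,st,_=cv2.connectedComponentsWithStats(m); i=1+st[1:,4].argmax(); Q=P[l==i]
        print(n,nm,len(Q),'med',np.median(Q,0).round(4),'lo',np.percentile(Q,1,axis=0).round(3),'hi',np.percentile(Q,99,axis=0).round(3))
        if nm=='red':
            A=np.c_[Q[:,:2]-Q[:,:2].mean(0),np.ones(len(Q))];print(' plane',np.linalg.lstsq(A,Q[:,2],rcond=None)[0],Q.mean(0))
        print('  rect',cv2.minAreaRect(Q[:,:2].astype(np.float32)))
    if n=='top':
        for nm,(u,v) in dict(can=(267,150),tin=(319,252),nip=(252,239),carton=(370,50),lever=(300,196),table=(330,160)).items(): print(nm,P[v,u].round(3))
        C=P[60:115,300:405].reshape(-1,3);C=C[C[:,2]>.08]; print('carton minx',np.percentile(C[:,0],2),'z',C[:,2].max())
```

```text
top red 702 med [ 0.5244 -0.2923  0.1424] lo [ 0.495 -0.318 -0.   ] hi [ 0.556 -0.267  0.149]
 plane [0.07732598 0.33429149 0.13836882] [ 0.52515703 -0.29200454  0.13836882]
  rect ((0.5294026136398315, -0.31272923946380615), (0.06865997612476349, 0.0943564623594284), 1.9315518140792847)
top yel 1069 med [0.5558 0.0295 0.1089] lo [ 0.495 -0.009  0.105] hi [0.593 0.068 0.132]
  rect ((0.5429226756095886, 0.03024858981370926), (0.0782126784324646, 0.10015276074409485), 88.92101287841797)
top green 2300 med [ 0.4752 -0.015   0.0066] lo [ 0.354 -0.253  0.002] hi [0.575 0.096 0.115]
  rect ((0.4664074778556824, -0.0826878547668457), (0.3556865155696869, 0.2392878383398056), 88.1733169555664)
can [ 0.616 -0.089  0.181]
tin [ 0.405 -0.211  0.041]
nip [ 0.435 -0.059  0.   ]
carton [ 0.828 -0.306  0.165]
lever [ 0.529 -0.161  0.116]
table [ 0.622 -0.249 -0.003]
carton minx 0.7305695857379144 z 1.0091704998695452
scene red 722 med [ 0.517 -0.295  0.141] lo [ 0.492 -0.318 -0.003] hi [ 0.749 -0.184  0.146]
 plane [-0.39630027 -0.43041589  0.13463565] [ 0.52708149 -0.29140086  0.13463565]
  rect ((0.6147729158401489, -0.2426329106092453), (0.28109779953956604, 0.08848296105861664), 22.238914489746094)
scene yel 2284 med [ 0.346  -0.0753 -0.0014] lo [ 0.309 -0.164 -0.004] hi [0.402 0.024 0.001]
  rect ((0.3604930639266968, -0.0625186562538147), (0.0987522304058075, 0.2006610929965973), 10.450056076049805)
scene green 3724 med [ 0.5133 -0.1237  0.0045] lo [ 0.348 -0.333  0.002] hi [0.591 0.074 0.033]
  rect ((0.4491410255432129, -0.12468552589416504), (0.41171082854270935, 0.2653188705444336), 81.20270538330078)
```

Request:
carry_out:
  targets:
    - {"hand": 0,"x": 0.055,"y": -0.02,"z": 0,"az": -0.17}
    - {"hand": 0,"x": 0.11,"y": -0.04,"z": 0,"az": -0.34}
    - {"hand": 0,"x": 0.165,"y": -0.06,"z": 0,"az": -0.51}
    - {"hand": 0,"x": 0.22,"y": -0.08,"z": 0,"az": -0.68}
    - {"hand": 0,"x": 0.275,"y": -0.1,"z": 0,"az": -0.85}
    - {"hand": 0,"x": 0.33,"y": -0.119,"z": 0,"az": -1.02}
    - {"hand": 0,"x": 0.383,"y": -0.138,"z": 0,"az": -1.2}
    - {"hand": 0,"x": 0.383,"y": -0.138,"z": 0,"az": -1.2}
  newtons: 20

```text
schema error: expected keys hand, x, y, z, ax, ay, az
```

Run:
```python
from h import *
s=read_state();print(s['t'],s['tool_pos'],s['force'],s['opening'],s['q'].round(3));print(cv2.Rodrigues(s['orientation'])[0].round(4))
```

```text
0.1 [ 0.21736294 -0.55902275  0.40379186] [-0.25681514  0.1925232   0.02950245] 0.0931652498258243 [-1.285  0.131  1.489  0.     1.523 -0.085]
[[ 9.321e-01  3.623e-01 -5.000e-04]
 [ 3.623e-01 -9.321e-01  1.600e-03]
 [ 1.000e-04 -1.600e-03 -1.000e+00]]
```

Request:
carry_out:
  targets:
    - {"hand": 0,"x": 0.055,"y": -0.02,"z": 0,"ax": 0,"ay": 0,"az": -0.17}
    - {"hand": 0,"x": 0.11,"y": -0.04,"z": 0,"ax": 0,"ay": 0,"az": -0.34}
    - {"hand": 0,"x": 0.165,"y": -0.06,"z": 0,"ax": 0,"ay": 0,"az": -0.51}
    - {"hand": 0,"x": 0.22,"y": -0.08,"z": 0,"ax": 0,"ay": 0,"az": -0.68}
    - {"hand": 0,"x": 0.275,"y": -0.1,"z": 0,"ax": 0,"ay": 0,"az": -0.85}
    - {"hand": 0,"x": 0.33,"y": -0.119,"z": 0,"ax": 0,"ay": 0,"az": -1.02}
    - {"hand": 0,"x": 0.383,"y": -0.138,"z": 0,"ax": 0,"ay": 0,"az": -1.2}
    - {"hand": 0,"x": 0.383,"y": -0.138,"z": 0,"ax": 0,"ay": 0,"az": -1.2}
  newtons: 20

```text
t: 1.1
tool_pos: [0.5266, -0.2888, 0.404]
orientation: [-2.213, -2.228, -0.001]
force: [-1.2, 0.1, -0.0]
opening: 0.0177
gripper_force: 0.0
```

Run:
```python
from h import *
s=read_state();print(s['t'],s['tool_pos'],s['force'],s['opening'],s['q'].round(3));print(cv2.Rodrigues(s['orientation'])[0].round(4))
```

```text
1.1 [ 0.52660308 -0.28875994  0.40396935] [-1.16479644  0.13903614 -0.03125085] 0.017727385329800796 [-5.870e-01  1.330e-01  1.487e+00  1.000e-03  1.523e+00 -5.940e-01]
[[-6.8e-03  1.0e+00 -4.0e-04]
 [ 1.0e+00  6.8e-03  1.4e-03]
 [ 1.4e-03 -4.0e-04 -1.0e+00]]
```

Request:
carry_out:
  targets:
    - {"hand": 0,"x": -0.003,"y": -0.002,"z": 0.03,"ax": 0,"ay": 0,"az": 0}
    - {"hand": 0,"x": -0.003,"y": -0.002,"z": 0.06,"ax": 0,"ay": 0,"az": 0}
    - {"hand": 0,"x": -0.003,"y": -0.002,"z": 0.07,"ax": 0,"ay": 0,"az": 0}
    - {"hand": 0,"x": -0.003,"y": -0.002,"z": 0.08,"ax": 0,"ay": 0,"az": 0}
    - {"hand": 0,"x": -0.003,"y": -0.002,"z": 0.085,"ax": 0,"ay": 0,"az": 0}
    - {"hand": 0,"x": -0.003,"y": -0.002,"z": 0.085,"ax": 0,"ay": 0,"az": 0}

```text
t: 1.85
tool_pos: [0.5224, -0.2958, 0.3213]
orientation: [2.221, 2.218, -0.001]
force: [-3.1, -0.5, 4.3]
opening: 0.0004
gripper_force: 1.8
```

Run:
```python
from h import *
s=read_state();print(s['t'],s['tool_pos'],s['force'],s['opening'])
shot('scene','s2')
```

```text
1.85 [ 0.52235557 -0.29584687  0.32133263] [-3.14860298 -0.45191627  4.27667752] 0.0004358779868928022
```

View pics/s2.png

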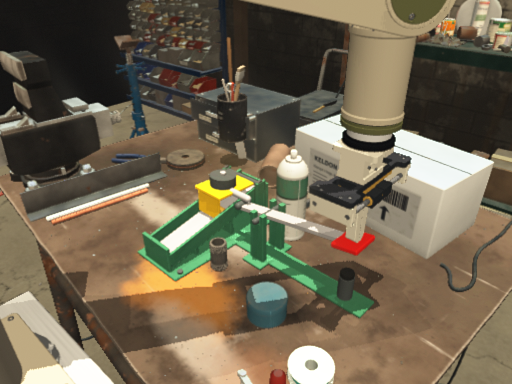

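Request:
carry_out:
  targets:
    - {"hand": 0,"x": 0,"y": 0,"z": 0.008,"ax": 0,"ay": 0,"az": 0}
    - {"hand": 0,"x": 0,"y": 0,"z": 0.016,"ax": 0,"ay": 0,"az": 0}
    - {"hand": 0,"x": 0,"y": 0,"z": 0.024,"ax": 0,"ay": 0,"az": 0}
    - {"hand": 0,"x": 0,"y": 0,"z": 0.032,"ax": 0,"ay": 0,"az": 0}
    - {"hand": 0,"x": 0,"y": 0,"z": 0.04,"ax": 0,"ay": 0,"az": 0}
    - {"hand": 0,"x": 0,"y": 0,"z": 0.047,"ax": 0,"ay": 0,"az": 0}
    - {"hand": 0,"x": 0,"y": 0,"z": 0.053,"ax": 0,"ay": 0,"az": 0}
    - {"hand": 0,"x": 0,"y": 0,"z": 0.056,"ax": 0,"ay": 0,"az": 0}

```text
t: 2.9
tool_pos: [0.523, -0.2958, 0.2656]
orientation: [2.22, 2.218, 0.0]
force: [-2.1, -1.5, 7.0]
opening: 0.0002
gripper_force: 4.2
```

Request:
carry_out:
  targets:
    - {"hand": 0,"x": 0,"y": 0,"z": 0.002,"ax": 0,"ay": 0,"az": 0}
    - {"hand": 0,"x": 0,"y": 0,"z": 0.002,"ax": 0,"ay": 0,"az": 0}
    - {"hand": 0,"x": 0,"y": 0,"z": 0.002,"ax": 0,"ay": 0,"az": 0}
    - {"hand": 0,"x": 0,"y": 0,"z": 0.002,"ax": 0,"ay": 0,"az": 0}
    - {"hand": 0,"x": 0,"y": 0,"z": 0.002,"ax": 0,"ay": 0,"az": 0}
    - {"hand": 0,"x": 0,"y": 0,"z": 0.002,"ax": 0,"ay": 0,"az": 0}
    - {"hand": 0,"x": 0,"y": 0,"z": 0.002,"ax": 0,"ay": 0,"az": 0}
    - {"hand": 0,"x": 0,"y": 0,"z": 0.002,"ax": 0,"ay": 0,"az": 0}

```text
t: 3.9
tool_pos: [0.5229, -0.2956, 0.2637]
orientation: [2.22, 2.218, 0.0]
force: [-2.7, -1.3, 6.5]
opening: 0.0002
gripper_force: 3.4
```

Run:
```python
from h import *
s=read_state();print(s['t'],s['tool_pos'],s['force'],s['opening'])
a=shot('scene','s3')[0];shot('top','t3')
b=cv2.imread('pics/t3.png')
cv2.imwrite('pics/c3.png',np.hstack([cv2.resize(a[150:310,120:390],None,fx=1.8,fy=1.8),cv2.resize(b[130:290,150:300],None,fx=1.8,fy=1.8)]))
```

```text
3.9 [ 0.52293716 -0.29563931  0.26369408] [-2.69674274 -1.26758343  6.54881718] 0.00022433958142887016
```

View pics/c3.png

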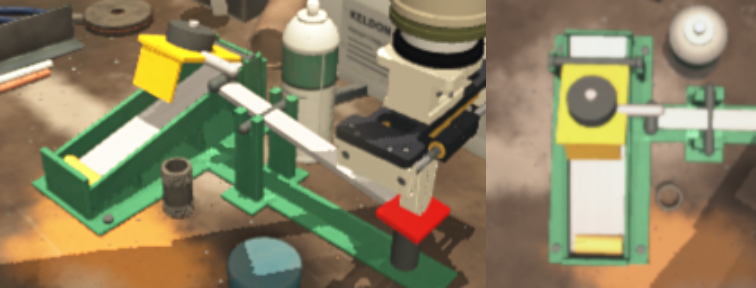

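The crop shows the pin lying at the rubber stop (about (598,244) in the right half) with the flap still raised. I'll ease the lever up now.

Request:
carry_out:
  targets:
    - {"hand": 0,"x": 0,"y": 0,"z": -0.005,"ax": 0,"ay": 0,"az": 0}
    - {"hand": 0,"x": 0,"y": 0,"z": -0.01,"ax": 0,"ay": 0,"az": 0}
    - {"hand": 0,"x": 0,"y": 0,"z": -0.015,"ax": 0,"ay": 0,"az": 0}
    - {"hand": 0,"x": 0,"y": 0,"z": -0.02,"ax": 0,"ay": 0,"az": 0}
    - {"hand": 0,"x": 0,"y": 0,"z": -0.025,"ax": 0,"ay": 0,"az": 0}
    - {"hand": 0,"x": 0,"y": 0,"z": -0.03,"ax": 0,"ay": 0,"az": 0}
    - {"hand": 0,"x": 0,"y": 0,"z": -0.035,"ax": 0,"ay": 0,"az": 0}
    - {"hand": 0,"x": 0,"y": 0,"z": -0.04,"ax": 0,"ay": 0,"az": 0}

```text
t: 5.0
tool_pos: [0.5224, -0.2943, 0.3018]
orientation: [-2.22, -2.221, -0.001]
force: [1.2, 1.3, 3.4]
opening: 0.0004
gripper_force: 2.0
```

Request:
carry_out:
  targets:
    - {"hand": 0,"x": 0,"y": 0,"z": -0.005,"ax": 0,"ay": 0,"az": 0}
    - {"hand": 0,"x": 0,"y": 0,"z": -0.01,"ax": 0,"ay": 0,"az": 0}
    - {"hand": 0,"x": 0,"y": 0,"z": -0.015,"ax": 0,"ay": 0,"az": 0}
    - {"hand": 0,"x": 0,"y": 0,"z": -0.02,"ax": 0,"ay": 0,"az": 0}
    - {"hand": 0,"x": 0,"y": 0,"z": -0.025,"ax": 0,"ay": 0,"az": 0}
    - {"hand": 0,"x": 0,"y": 0,"z": -0.03,"ax": 0,"ay": 0,"az": 0}
    - {"hand": 0,"x": 0,"y": 0,"z": -0.035,"ax": 0,"ay": 0,"az": 0}
    - {"hand": 0,"x": 0,"y": 0,"z": -0.04,"ax": 0,"ay": 0,"az": 0}

```text
t: 6.0
tool_pos: [0.5223, -0.2951, 0.3418]
orientation: [2.222, 2.221, -0.001]
force: [-0.1, -0.2, -0.5]
opening: 0.0003
gripper_force: 0.0
```

Request:
carry_out:
  targets:
    - {"hand": 0,"x": 0,"y": 0,"z": -0.02,"ax": 0,"ay": 0,"az": 0}
    - {"hand": 0,"x": 0,"y": 0,"z": -0.05,"ax": 0,"ay": 0,"az": 0}
    - {"hand": 0,"x": 0,"y": 0,"z": -0.09,"ax": 0,"ay": 0,"az": 0}
    - {"hand": 0,"x": -0.04,"y": -0.02,"z": -0.11,"ax": 0,"ay": 0,"az": 0}
    - {"hand": 0,"x": -0.09,"y": -0.04,"z": -0.11,"ax": 0,"ay": 0,"az": 0}
    - {"hand": 0,"x": -0.14,"y": -0.06,"z": -0.11,"ax": 0,"ay": 0,"az": 0}
    - {"hand": 0,"x": -0.14,"y": -0.06,"z": -0.11,"ax": 0,"ay": 0,"az": 0}
    - {"hand": 0,"x": -0.14,"y": -0.06,"z": -0.11,"ax": 0,"ay": 0,"az": 0}

```text
t: 7.0
tool_pos: [0.4624, -0.4347, 0.4525]
orientation: [2.222, 2.22, 0.001]
force: [0.2, 0.4, 0.5]
opening: 0.0006
gripper_force: 0.0
```

Run:
```python
from h import *
s=read_state();print(s['t'],s['tool_pos'],s['force'])
a=shot('scene','s4')[0];p,d,c=shot('top','t4')
P=cloud(d.astype(float),c); P0=cloud(np.load('top.npz')['d'].astype(float),c)
for u,v in((365,197),(209,180),(209,205),(300,196),(267,150),(319,252)):print(P[v,u].round(4),P0[v,u].round(4))
cv2.imwrite('pics/c4.png',np.hstack([cv2.resize(a[150:310,120:390],None,fx=1.8,fy=1.8),cv2.resize(p[130:290,150:300],None,fx=1.8,fy=1.8)]))
```

```text
7.0 [ 0.46241147 -0.43468763  0.45250508] [0.24937854 0.44187783 0.46255045]
[ 0.524  -0.2918  0.1424] [ 0.5239 -0.2915  0.1434]
[0.5622 0.0292 0.1341] [0.5623 0.0292 0.1337]
[0.5108 0.0297 0.1293] [0.5106 0.0294 0.1328]
[ 0.5286 -0.1604  0.1175] [ 0.5287 -0.1606  0.1159]
[ 0.6155 -0.0891  0.1846] [ 0.616  -0.0893  0.1813]
[ 0.4053 -0.2109  0.0414] [ 0.4053 -0.2109  0.0415]
```

View pics/c4.png

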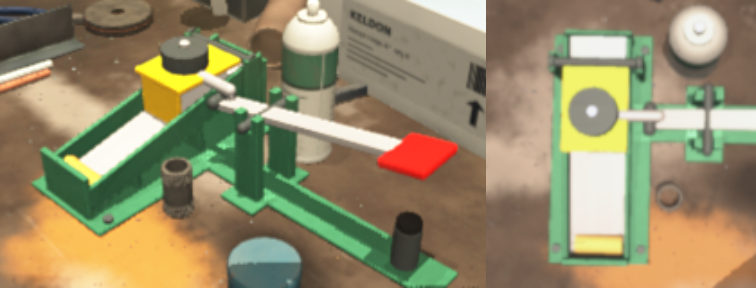

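The flap is shut, the pin lies at the stop (598,244), the lever is back at its rest height, and the arm is clear.

```bash
python3 -c "
from plant import robot
print(robot.close_job())"
```

```text
the job is handed in; nothing more can be done
None
```

I handed the job in at about 7 s: the last pictures show the pin at the rubber stop, the flap shut, the lever at its rest height in its slots and the arm clear; no verdict was returned.

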